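Unlock and lift a hot steriliser lid with a lid lifter

ROBOT

A 6-joint arm with a two-finger parallel gripper is mounted at the origin on a cart in front of the work surface, level with it; the furniture and walls round the work are solid. World frame = base frame: x ahead of the robot, y to its left, z up, the work surface at z = 0. Lengths are in mm, angles in degrees, forces in N, time in s.
With the tool pointing down it reaches from about 350 to 850 mm from the base axis. Payload 8.1 kg.
Tool frame: the origin (TCP) lies on the centre line of the jaws, within the pads' length; the fingertips stand 19 mm ahead of it and the grasp point (between the pads) is the TCP; z points along the fingers, y is the direction in which the jaws open and shut (so a half turn about z gives the same grasp; the last joint's range is limited). The gripper opens to 85 mm and grips with 20 to 120 N. Pads are 22 mm wide; open, the fingers measure 114 mm over their backs; the gripper's body (76 mm by 85 mm) begins 54 mm behind the grasp point. The pads swing forward as they close: fully open they stand 13 mm farther back than shut.
Start: joints at [-69.58, 7.471, 85.268, -0, 87.261, -4.893], TCP at [256.56, -542.386, 250.292] pointing down, gripper open.
Joint ranges: [-169.43, 169.43], [-51.17, 129.36], [1.28, 143.12], [-76.62, 256.62], [0, 156.53], [-152.29, 152.29]. Speed limits (degrees/s): [136.94, 136.94, 159.86, 180, 180, 180].

INTERFACE

Orientations are given as [roll, pitch, yaw] about the fixed x, y, z axes, in that order (R = Rz(yaw) Ry(pitch) Rx(roll)).
In Python, from bench import r, viewer gives the robot as it stands.
- The arm moves only by the tool carry_out, never from a script. Its argument "commands" is a list that holds one entry, the list of rows, each a list of 7 numbers: the finger opening in mm, from 0 to 85.4, then the shift along the tool's x, y, z in mm, then the turn, a rotation vector about the tool's x, y, z in degrees. A call has 1 to 5 rows; each row is the pose to reach, as a shift and turn from the pose commanded when the call began, along the tool's axes at that moment; what a row does not reach only later rows make up. A row lasts 1/8 s, in which the tool goes at most 62.5 mm and 10.7 degrees, less where a joint would pass 70% of its speed; a pose out of reach is approached as far as the arm can. A call with a gripper value outside its range is refused whole. The fingers move at their own pace and stop on an object; "grip_force" is the grip in N (left out, the last holds). Time passes only in rows, so rows that repeat a pose let the fingers close. It gives the time, the measured TCP pose, the force and the opening at its end, in the units of the state.
- r.sense(): the state, without advancing time (a new reading comes with each control period).
- viewer.snapshot(name): name is "scene" or "top"; returns the picture (400x640x3 uint8, red, green, blue); there is no depth.
- viewer.calibration(name): a dict with "camera_matrix" (3x3 intrinsics, pixels), "rvec" (rotation vector, rad) and "tvec" (3), from world to camera coordinates, as OpenCV has them. Camera axes: x right, y down, z forward; pixel columns grow to the right and rows downward; lengths in mm; the calibration is good to about 2 mm. A picture is of the moment at which its call begins. calibration takes no time and is no camera call.
- r.hand_in(): hands the job in, once; it reports no verdict.
The state is a dict: "time": time; "joint_pos": joint angles; "qd": joint speeds; "joint_efforts": joint torques, N m; "tool_pos": TCP position; "tcp_rot": TCP orientation; "ft_force": force on the tool from outside, world axes, zero at the start; "wrist_torque": the same for the moment, N m; "finger_gap": finger opening in mm.
Only numpy, scipy, OpenCV 4.12 (cv2) and the standard library are available. Lean on these libraries where they do the work, as an engineer would, in place of code of your own. Each camera call takes 0.05 s, during which the arm holds its last target. There are 200 camera calls.

TASK

The instrument steriliser has just finished and its twist-lock lid is too hot to touch: take the lid lifter from its stand, hook it under the lid's loop handle, feel the lid round anticlockwise (seen from above) until it meets its stop and is unlocked, then lift it off level and lay it gently, loop up, centred on the steel bowl to drip. Hang the lifter back in its stand. Never force the lid, let it tip, touch the hot lid or steriliser with the gripper, or shift the bowl and bottles.

Things in the scene. Friction and masses are not known exactly. Their poses are not given: they have to be found in the camera images.
- steriliser: Round stainless pot fixed to the worktop, 184 mm across, foot 192 mm; origin: middle of its underside, z up. A grey control panel reaches out to 112 mm on its -x side. The lid turns about the pot's axis. Hidden under it, three tabs hold the lid's three lugs down (2 mm of lift, then fast) until the lid stands against its anticlockwise stop.
- rim (a point): Middle of the soft seal on the rim on which the lid lies, 105 mm above the worktop; it gives 0.5 mm per N. The stop sits at no fixed angle to the panel and cannot be seen: the lid starts 28 to 69 degrees short of it, so feel for it. The stop is rubber (about 5 N m per rad). Where it is first met, within 4 degrees, the lid lifts straight out (clear after 20 mm).
- lid: Round metal lid, 180 mm across, 4 mm thick, 0.3 to 0.5 kg, hot. Origin: middle of the flange's underside, which lies on the rim; z up. Below it a skirt 92 mm across, 15.5 mm deep, with lugs out to 55 mm from the axis. It rubs on the rim as it turns (moment 0.05 to 0.3 N m), has 2 mm of sideways play and may be loaded by the lifter with up to 25 N.
- lid_loop (a point): Middle of the lid's loop handle: a round bar 8 mm thick along the lid's y axis, its centre 21 mm above the lid's origin, 13 mm free between lid and bar. It is straight over 78 mm and bends down to its feet at y = +-47 mm.
- lifter: Lid lifter, 114 mm tall, 0.22 kg: black handle bar on top, steel shank, and at the foot an upright cross plate with two upturned hooks that point along +x. Origin: below the handle's middle, level with the hooks' underside; z up. Plate: 62 mm wide in y, 16 mm tall, hook-side face at x = -6.5 mm, back at -12.5 mm. Starts hanging in the stand.
- lifter_grip (a point): Middle of the lifter's handle bar, 104 mm above its origin: 104 mm long along y, 14 mm thick along x (flat sides to grip), 20 mm tall.
- lifter_pocket (a point): Middle of the pocket in which the loop's bar comes to lie, on the hooks' upper face, 5 mm above the origin. Hooks at y = +-26 mm, 10 mm wide, 5 mm thick, out to x = 11.5 mm, where a lip rises to 10 mm above the origin. Pocket x = -6.5 to 6.5 mm: 5 mm of play, so the lifter turns about 0.1 rad before both hooks bear on the bar.
- stand: The lifter's stand, fixed to the worktop: dark foot 80 x 120 x 8 mm, origin in the middle of its underside, z up; steel posts at y = +-43.5 mm (inner faces at 39 mm), each with a fork on top, ending 142 mm up, 18 mm wide at the bottom and widening upward. The handle bar lies in both forks along the stand's y axis, either way round.
- seat (a point): Where the lifter's origin is when it hangs in the stand, 20 mm above the worktop. The lifter goes in and out straight from above, its hooks passing between the posts.
- bowl: Loose empty steel mixing bowl, 168 mm across the rim, 75 mm tall, 0.35 kg; origin in the middle of its underside, z up. The lid's flange lies on its rim, the skirt inside it with 8 mm to spare; the lid's origin is then 75 mm above the bowl's.
- small_jar: Small open glass jar, 54 mm across and 70 mm tall, a bystander; origin in the middle of its underside.
- red_vial: Small vial with an orange-red cap, 22 mm across and 46 mm tall, a bystander; origin in the middle of its underside.
- blue_bottle: Slim clear bottle with a dark blue cap, 33 mm across and 100 mm tall, a bystander; origin in the middle of its underside.
- saline: Clear bottle with a pale grey cap, 67 mm across and 148 mm tall, a bystander; origin in the middle of its underside.

How it is judged (in metres and radians):
On the way, in this order (a step that is already met when the one before it is completed fails the run):
1. the unlocked lid hangs level on the lifter, clear of the steriliser (z of lid in the frame of steriliser above 0.135 m and contact force between lifter and lid above 1 N and angle between lid's own z axis and vertical below 0.2 rad), for 0.2 s.
2. the lid lies flat on the bowl, off the hooks (horizontal distance between lid and bowl below 0.01 m and z of lid in the frame of bowl between 0.07 and 0.08 m and angle between lid's own z axis and vertical below 0.06 rad and contact force between lifter and lid below 0.3 N), for 0.2 s.
At the end, for the whole second after the job is handed in: The lid lies at rest on the bowl's rim, loop up, within 10 mm of the bowl's centre and level within 3.4 degrees; the lifter hangs at rest and upright in both forks of its stand, its handle down on them (origin within 6 mm in x, 10 mm in y and 4 mm in height of its seat) (horizontal distance between lid and bowl below 0.01 m and z of lid in the frame of bowl between 0.07 and 0.08 m and angle between lid's own z axis and vertical below 0.06 rad and linear speed of each of lid, lifter below 0.02 m/s and x of lifter in the frame of stand between -0.006 and 0.006 m and y of lifter in the frame of stand between -0.01 and 0.01 m and z of lifter in the frame of stand between 0.016 and 0.024 m and angle between lifter's own z axis and vertical below 0.08 rad); the robot touches nothing.
It fails at once if the lid is forced: more than 25 N from the lifter (pressed, pulled while locked, driven against the stop) or between lid and bowl (contact force between lifter and lid above 25 N or contact force between lid and bowl above 25 N).
It fails at once if the lid tips by more than 17 degrees (angle between lid's own z axis and vertical above 0.3 rad).
It fails at once if the gripper or arm touches the hot lid or the steriliser (contact force between any of the fingers, the arm and lid above 0.5 N or contact force between any of the fingers, the arm and steriliser above 0.5 N).
It fails at once if the bowl is shifted by more than 30 mm (distance of bowl from where it was at the start of the episode above 0.03 m).
It fails at once if a bystander is shifted by more than 20 mm or tipped (distance of any of small_jar, red_vial, blue_bottle, saline from where it was at the start of the episode above 0.02 m or angle between any of small_jar, red_vial, blue_bottle, saline's own z axis and vertical above 0.4 rad).
It also fails if it takes over 72 s, if anything falls off the work surface, if the arm or the gripper's body presses on something with over 40 N, if the wrist force passes 120 N, or if a joint passes its speed limit or range.

## Working session

There is one attempt and no reset: what is moved stays moved. The work goes in short steps, Python scripts to look and compute and a tool call to move; the robot and the scene stay as the last step left them, time stands still between calls to the robot, and variables do not carry over. Pictures are saved under pics/ and viewed, about 8 in all and at most 12, crops included, and the job is handed in when it is done.

Besides the shell and the picture viewer there is one more tool, called after ">>>" by a JSON object that holds its "api" and its "payload", one argument or row to a line. carry_out: Moves the arm, as the interface text tells. Its arguments: {"type":"object","properties":{"commands":{"type":"array","items":{"type":"array","items":{"type":"array","items":{"type":"number"}}}},"grip_force":{"type":"number"}},"required":["commands"]}

```bash
mkdir -p pics; ls; python3 - <<'E'
from bench import r, viewer
import cv2
for n in ("scene","top"):
    im=viewer.snapshot(n); cv2.imwrite(f"pics/{n}0.png",im[:,:,::-1]); c=viewer.calibration(n); print(n,c)
print(r.sense())
E
```

```text
pics
scene {'camera_matrix': array([[420.10399743,   0.        , 323.26314022],
       [  0.        , 420.10399743, 199.97355096],
       [  0.        ,   0.        ,   1.        ]]), 'rvec': array([ 0.60255271, -2.63608976,  1.15940077]), 'tvec': array([ 498.65194272,  213.17486682, 1051.45724677])}
top {'camera_matrix': array([[510.65505005,   0.        , 311.49574256],
       [  0.        , 510.65505005, 194.52678956],
       [  0.        ,   0.        ,   1.        ]]), 'rvec': array([ 2.13916622, -2.17749625,  0.09441705]), 'tvec': array([  36.15563781,  583.68463876, 1827.94405706])}
{'time': 0.1, 'joint_pos': array([-6.95795748e+01,  7.51189095e+00,  8.53231200e+01,  5.90626543e-04,
        8.72625879e+01, -4.89503598e+00]), 'qd': array([-0.06521647,  0.01353473, -0.11137715,  0.07484829, -0.06261433,
        0.02913683]), 'joint_efforts': array([ 3.31112487e-04, -5.70954180e+01, -5.01939905e+01, -3.61764987e-04,
        8.27960030e-03, -1.12076305e-04]), 'tool_pos': array([ 256.40143665, -541.93659263,  249.33697354]), 'tcp_rot': array([-1.79902807e+02, -8.91591778e-03,  2.53154249e+01]), 'ft_force': array([0.18671658, 0.20699808, 0.90758575]), 'wrist_torque': array([-0.020675  , -0.02524956, -0.04514843]), 'finger_gap': 85.37912121815384}
```

View pics/top0.png

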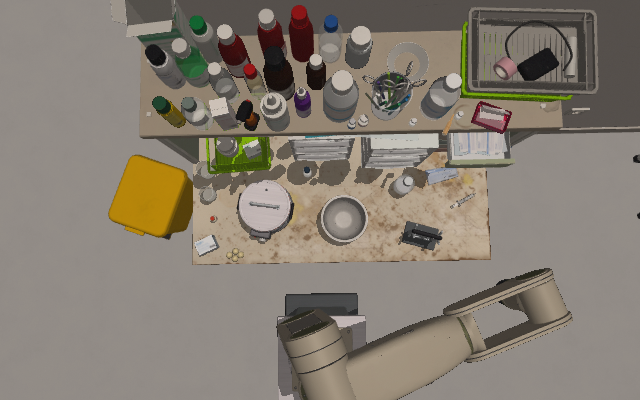

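View pics/scene0.png

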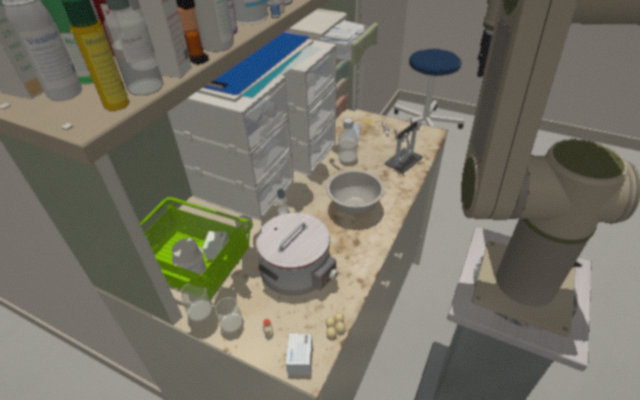

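Top view: the steriliser is at (265,207), the bowl at (344,219) and the stand with the lifter at (420,236). Next, enlarged crops.

```bash
cat > h.py <<'E'
import numpy as np, cv2
from bench import r, viewer
def cal(n):
    c=viewer.calibration(n); R=cv2.Rodrigues(c["rvec"])[0]; return c["camera_matrix"],R,np.ravel(c["tvec"])
def ray(n,uv):
    K,R,t=cal(n); d=R.T@np.linalg.solve(K,[uv[0],uv[1],1.]); return -R.T@t,d/np.linalg.norm(d)
def onz(n,uv,z):
    o,d=ray(n,uv); return o+d*(z-o[2])/d[2]
def proj(n,p):
    K,R,t=cal(n); q=K@(R@np.asarray(p,float)+t); return q[:2]/q[2]
def two(a,b):
    (o1,d1),(o2,d2)=ray("top",a),ray("scene",b)
    s=np.linalg.lstsq(np.c_[d1,-d2],o2-o1,rcond=None)[0]
    p,q=o1+s[0]*d1,o2+s[1]*d2; return (p+q)/2,np.linalg.norm(p-q)
E
python3 - <<'E'
import cv2
a=cv2.imread("pics/top0.png")
c=lambda im,x,y,w,h,s:cv2.resize(im[y:y+h,x:x+w],None,fx=s,fy=s,interpolation=cv2.INTER_CUBIC)
import numpy as np
A=c(a,230,175,70,70,5.7); B=c(a,385,210,70,70,5.7)
cv2.imwrite("pics/c1.png",np.hstack([A,B]))
b=cv2.imread("pics/scene0.png")
A=c(b,250,205,100,100,4); B=c(b,370,110,80,80,5)
cv2.imwrite("pics/c2.png",np.hstack([A,B]))
E
```

```text
(no output)
```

View pics/c1.png

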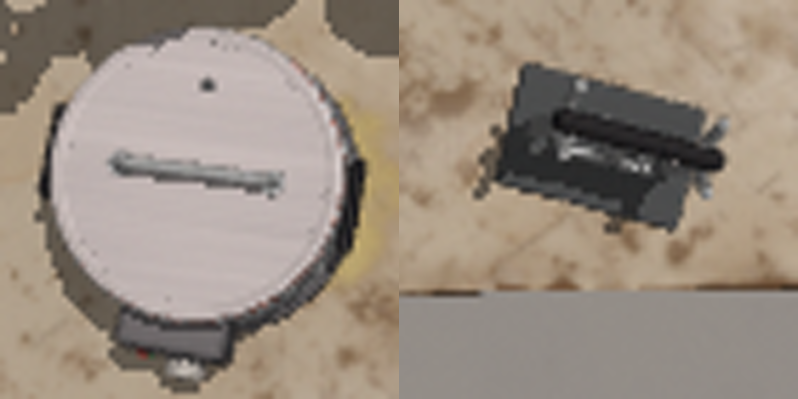

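View pics/c2.png

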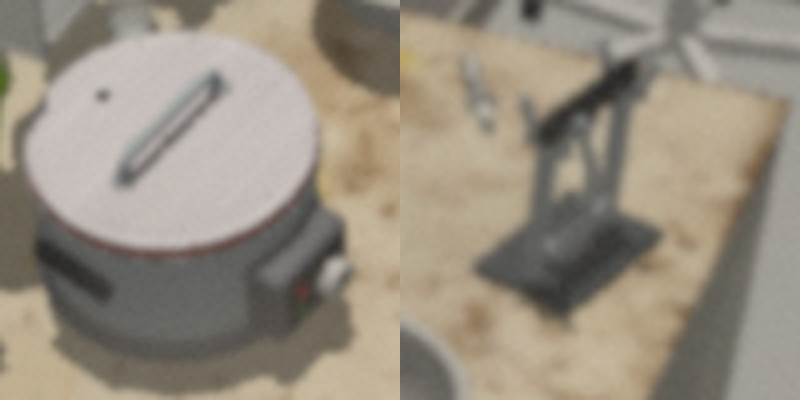

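The crops show the lid (centre about (265,206) px) with its loop bar running almost along the columns, and the stand with the lifter's black handle bar. I'll fit these now.

```bash
python3 - <<'E'
from h import *
a=cv2.imread("pics/top0.png"); b=cv2.imread("pics/scene0.png")
print("cams",ray("top",(0,0))[0],ray("scene",(0,0))[0])
hsv=cv2.cvtColor(a,cv2.COLOR_BGR2HSV)
# lid: bright, low saturation
def circ(mask,x0,x1,y0,y1,z,tag):
    m=np.zeros_like(mask); m[y0:y1,x0:x1]=mask[y0:y1,x0:x1]
    m=cv2.morphologyEx(m,cv2.MORPH_OPEN,np.ones((3,3)))
    cs=cv2.findContours(m,cv2.RETR_EXTERNAL,cv2.CHAIN_APPROX_NONE)[0]; c=max(cs,key=cv2.contourArea)
    h=cv2.convexHull(c)[:,0]
    P=np.array([onz("top",p,z)[:2] for p in c[:,0]]).astype(np.float32)
    A=np.c_[2*P,np.ones(len(P))]; s=np.linalg.lstsq(A,(P**2).sum(1),rcond=None)[0]
    for _ in range(3):
        R=np.sqrt(s[2]+s[0]**2+s[1]**2); res=abs(np.hypot(*(P-s[:2]).T)-R); k=res<4
        s=np.linalg.lstsq(A[k],(P[k]**2).sum(1),rcond=None)[0]
    print(tag,s[:2],"R",np.sqrt(s[2]+s[0]**2+s[1]**2),k.mean(), cv2.minEnclosingCircle(P), proj("top",[*s[:2],z]))
lidm=((hsv[:,:,2]>175)&(hsv[:,:,1]<40)).astype(np.uint8)*255
circ(lidm,232,298,172,240,109,"lid")
bm=((hsv[:,:,1]<45)&(hsv[:,:,2]>60)).astype(np.uint8)*255
circ(bm,315,372,192,246,75,"bowl")
# loop bar: ends top crop -> px
T=lambda x,y:(230+x/5.7-.5+.09,175+y/5.7-.41)
e=[onz("top",T(*p),130) for p in((115,160),(280,184))]; print("loop",e,(e[0]+e[1])/2, np.degrees(np.arctan2(*(e[0]-e[1])[[1,0]])),np.linalg.norm(e[0]-e[1]))
# handle bar
S=lambda x,y:(385+(x-399)/5.7-.41,210+y/5.7-.41)
m=(hsv[:,:,2]<50).astype(np.uint8)*255
for q in ((553,119),(724,158)): print("h",S(*q),onz("top",S(*q),134))
e=[onz("top",S(*p),134) for p in((552,119),(724,159))]
print("handle mid",(e[0]+e[1])/2,np.degrees(np.arctan2(*(e[0]-e[1])[[1,0]])),np.linalg.norm(e[0]-e[1]))
f=[onz("top",S(*p),8) for p in((522,63),(713,107),(682,230),(500,183))]
f=np.array(f); print("foot",f.round(),f.mean(0)); 
# panel
print("panel",[onz("top",T(*p),70).round() for p in((115,330),(235,330),(175,345))])
# scene lid
h2=cv2.cvtColor(b,cv2.COLOR_BGR2HSV)
U=lambda x,y:(250+x/4-.4,205+y/4-.4)
print("loop two-view",two(T(115,160),U(123,175)),two(T(280,184),U(217,80)))
V=lambda x,y:(370+(x-400)/5-.4,110+y/5-.4)
print("handle two-view",two(S(552,119),V(543,128)),two(S(724,159),V(632,70)))
E
```

```text
cams [ 387.8000939    -6.43066525 1879.6127785 ] [153.48646473 782.6585356  873.81184897]
lid [542.57105339 190.49860204] R 86.45289121425854 0.7439024390243902 ((542.7817993164062, 190.18255615234375), 88.58639526367188) [264.03396336 204.9403416 ]
bowl [493.22851736 -87.72026821] R 82.52110206953982 1.0 ((492.6289978027344, -86.44841766357422), 85.28498840332031) [343.80865777 218.23369772]
loop [array([549.53152377, 237.3988725 , 130.        ]), array([533.13862942, 137.6008002 , 130.        ])] [541.33507659 187.49983635 130.        ] 80.67185974411699 101.13546469590598
h (411.60754385964907, 230.46719298245614) [ 444.05404486 -314.32516335  134.        ]
h (441.60754385964907, 237.30929824561403) [ 419.13830298 -414.82378995  134.        ]
handle mid [ 431.30501913 -364.26445731  134.        ] 75.82938919595267 104.2390060473325
foot [[ 484. -318.    8.]
 [ 454. -439.    8.]
 [ 376. -416.    8.]
 [ 408. -301.    8.]] [ 430.60400401 -368.46171185    8.        ]
panel [array([449., 246.,  70.]), array([448., 171.,  70.]), array([439., 209.,  70.])]
loop two-view (array([550.35457758, 239.00782387, 117.07319664]), np.float64(0.8287977865984957)) (array([536.85116871, 140.11313199, 111.90676211]), np.float64(4.840515201183277))
handle two-view (array([ 444.69772159, -313.7421945 ,  132.97916118]), np.float64(1.2470164446179621)) (array([ 418.43598015, -417.39283844,  123.23423507]), np.float64(0.6172067322756296))
```

```bash
cat >> h.py <<'E'
from scipy.spatial.transform import Rotation as Ro
def go(p,yaw,ref=None):
    s=r.sense() if ref is None else ref
    A=Ro.from_euler("xyz",s["tcp_rot"],degrees=True); B=Ro.from_euler("xyz",[180,0,yaw],degrees=True)
    print("shift",A.inv().apply(np.array(p)-s["tool_pos"]).round(1),"turn",(A.inv()*B).as_rotvec(degrees=True).round(2))
def st():
    s=r.sense(); print("t%.2f"%s["time"],s["tool_pos"].round(2),s["tcp_rot"].round(2),"F",s["ft_force"].round(2),"M",s["wrist_torque"].round(3),"gap %.1f"%s["finger_gap"],"j",s["joint_pos"].round(1))
E
python3 - <<'E'
from h import *
go((431,-366,200),76)
print("shelf",two((141,136),(92,152)))
E
```

```text
shift [233.1 -84.3  49.5] turn [-9.000e-02 -5.000e-02 -5.068e+01]
shelf (array([700.65004371, 479.66559622, 510.80706695]), np.float64(8.468078254790926))
```

>>> {"api": "carry_out", "payload": {
  "commands": [
    [[85, 46.6, -17, 10, 0, 0, -10.2], [85, 93.2, -34, 20, 0, 0, -20.3], [85, 140, -50.6, 30, 0, 0, -30.4], [85, 186.5, -67.4, 40, 0, 0, -40.5], [85, 233, -84, 49.5, 0, 0, -50.7]]
  ],
  "grip_force": 60
}}

```text
time: 0.72
tool_pos: [432.0, -365.3, 200.0]
tcp_rot: [-180.0, -0.0, 76.3]
ft_force: [0.1, -0.4, 1.0]
finger_gap: 85.1
```

>>> {"api": "carry_out", "payload": {
  "commands": [
    [[85, 0, 0, 0, 0, 0, 0], [85, 0, 0, 0, 0, 0, 0]]
  ]
}}

```text
time: 0.98
tool_pos: [431.0, -366.8, 200.5]
tcp_rot: [-180.0, 0.0, 76.0]
ft_force: [-0.8, -0.6, -0.4]
finger_gap: 84.6
```

```bash
python3 - <<'E'
from h import *
st(); go((431,-366,121),76)
cv2.imwrite("pics/t1.png",viewer.snapshot("top")[:,:,::-1])
b=viewer.snapshot("scene")[:,:,::-1]; cv2.imwrite("pics/s1.png",cv2.resize(b[60:200,330:470],None,fx=4,fy=4,interpolation=cv2.INTER_CUBIC))
E
```

```text
t0.97 [ 431.02 -366.84  200.51] [-1.7996e+02  1.0000e-02  7.5970e+01] F [-0.8  -0.59 -0.37] M [-0.066  0.004 -0.026] gap 84.6 j [-45.6   3.9  94.3  -0.   81.8 -31.5]
shift [ 0.8 -0.2 79.5] turn [-0.04  0.01 -0.03]
```

View pics/s1.png

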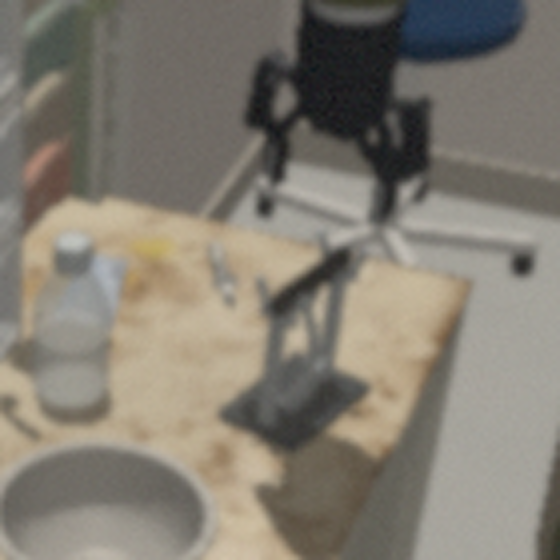

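The gripper stands open above the handle (crop about (310,275)), with its jaws across it. I'll descend and close.

>>> {"api": "carry_out", "payload": {
  "commands": [
    [[85, 0.5, 0, 35, 0, 0, 0], [85, 0.5, 0, 65, 0, 0, 0], [85, 0.5, 0, 79, 0, 0, 0], [85, 0.5, 0, 79, 0, 0, 0], [0, 0.5, 0, 79, 0, 0, 0]]
  ],
  "grip_force": 60
}}

```text
time: 1.7
tool_pos: [431.9, -367.3, 123.3]
tcp_rot: [179.9, 0.1, 76.0]
ft_force: [-0.2, -0.6, 0.1]
finger_gap: 69.4
```

>>> {"api": "carry_out", "payload": {
  "commands": [
    [[0, 0, 0, 0, 0, 0, 0], [0, 0, 0, 0, 0, 0, 0], [0, 0, 0, 0, 0, 0, 0], [0, 0, 0, 0, 0, 0, 0]]
  ]
}}

```text
time: 2.2
tool_pos: [432.1, -366.6, 122.4]
tcp_rot: [179.9, 0.0, 76.0]
ft_force: [2.9, -0.7, 1.3]
finger_gap: 12.9
```

>>> {"api": "carry_out", "payload": {
  "commands": [
    [[0, 0, 0, -30, 0, 0, 0], [0, 0, 0, -75, 0, 0, 0], [0, 0, 0, -120, 0, 0, 0], [0, 0, 0, -160, 0, 0, 0], [0, 0, 0, -160, 0, 0, 0]]
  ]
}}

```text
time: 2.82
tool_pos: [432.5, -367.6, 285.8]
tcp_rot: [179.7, 0.2, 76.0]
ft_force: [-0.2, 0.1, -2.4]
finger_gap: 13.1
```

```bash
python3 - <<'E'
from h import *
st()
c=proj("scene",(431,-366,200)); print(c,proj("top",(431,-366,200)))
b=viewer.snapshot("scene")[:,:,::-1]; x,y=c.astype(int); cv2.imwrite("pics/s2.png",cv2.resize(b[y-40:y+40,x-40:x+40],None,fx=7,fy=7,interpolation=cv2.INTER_CUBIC)); cv2.imwrite("pics/s2full.png",b)
E
```

```text
t2.83 [ 432.51 -367.56  285.78] [179.69   0.2   76.02] F [-0.24  0.07 -2.45] M [-0.066 -0.034  0.073] gap 13.1 j [-45.5   1.4  88.   -0.   90.3 -31.5]
[410.29609153 109.46931764] [431.17307523 233.47935113]
```

View pics/s2.png

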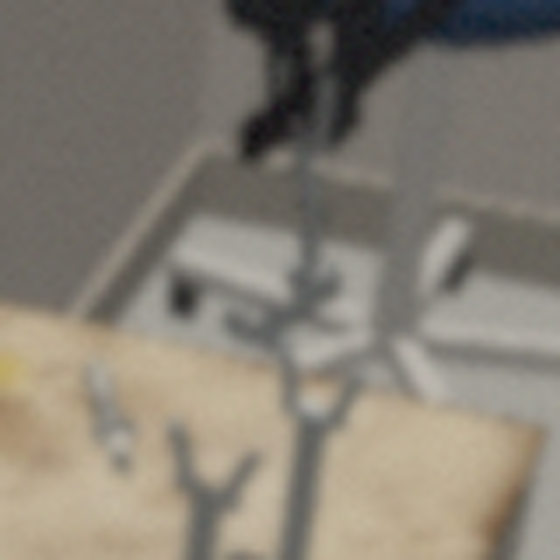

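>>> {"api": "carry_out", "payload": {
  "commands": [
    [[0, 45, -7, 0, 0, 0, 0], [0, 100, -15, 0, 0, 0, 0], [0, 155, -22.5, 0, 0, 0, 0], [0, 210, -30.5, 0, 0, 0, 0], [0, 265, -38.5, 0, 0, 0, 0]]
  ]
}}

```text
time: 3.5
tool_pos: [456.9, -97.9, 279.0]
tcp_rot: [-179.8, -0.0, 76.0]
ft_force: [0.6, 0.0, -2.3]
finger_gap: 13.0
```

>>> {"api": "carry_out", "payload": {
  "commands": [
    [[0, 50, -7.5, 0, 0, 0, -2.5], [0, 90, -13, 0, 0, 0, -5], [0, 100, -14.5, 0, 0, 0, -5], [0, 100, -14.5, 0, 0, 0, -5]]
  ]
}}

```text
time: 4.0
tool_pos: [467.5, 0.9, 280.1]
tcp_rot: [-179.8, 0.0, 81.1]
ft_force: [0.9, -0.6, -2.1]
finger_gap: 12.7
```

```bash
python3 - <<'E'
from h import *
st(); p=r.sense()["tool_pos"]
c=proj("scene",p-[0,0,90]); d=proj("top",p-[0,0,50]); print(c,d)
b=viewer.snapshot("scene")[:,:,::-1]; x,y=c.astype(int); A=cv2.resize(b[y-40:y+40,x-40:x+40],None,fx=5,fy=5,interpolation=cv2.INTER_CUBIC)
a=viewer.snapshot("top")[:,:,::-1]; x,y=d.astype(int); B=cv2.resize(a[y-40:y+40,x-40:x+40],None,fx=5,fy=5,interpolation=cv2.INTER_CUBIC)
cv2.imwrite("pics/s3.png",np.hstack([A,B]))
E
```

```text
t4.00 [467.46   0.87 280.07] [-1.7984e+02  3.0000e-02  8.1060e+01] F [ 0.9  -0.58 -2.06] M [-0.052 -0.031 -0.019] gap 12.7 j [ -6.2 -13.9 102.8  -0.   91.3   2.8]
[352.62642499 176.55349103] [318.63290843 223.85773577]
```

View pics/s3.png

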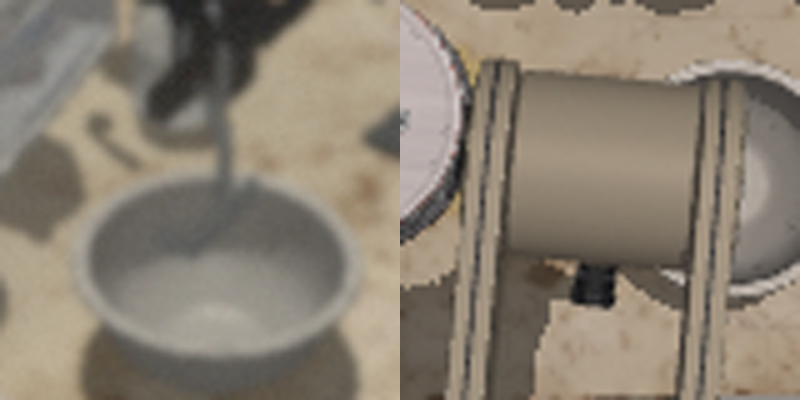

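Left crop: the plate runs from about (215,240) to (250,185), and a hook seems to extend left to about (165,245). I'll check against both directions.

```bash
python3 - <<'E'
from h import *
p=np.array([467.5,0.9,280-102.4]); c0=np.array([352,176])
for al in(-9,171):
    R=Ro.from_euler("z",al,degrees=True)
    for l in((-9.5,31,0),(-9.5,-31,0),(-9.5,31,16),(-9.5,-31,16),(11.5,26,5),(11.5,-26,5),(0,0,40)):
        print(al,l,((proj("scene",p+R.apply(l))-c0+40)*5).round())
E
```

```text
-9 (-9.5, 31, 0) [186. 260.]
-9 (-9.5, -31, 0) [249. 197.]
-9 (-9.5, 31, 16) [186. 236.]
-9 (-9.5, -31, 16) [251. 173.]
-9 (11.5, 26, 5) [156. 233.]
-9 (11.5, -26, 5) [211. 180.]
-9 (0, 0, 40) [205. 160.]
171 (-9.5, 31, 0) [218. 184.]
171 (-9.5, -31, 0) [154. 247.]
171 (-9.5, 31, 16) [219. 160.]
171 (-9.5, -31, 16) [155. 223.]
171 (11.5, 26, 5) [248. 196.]
171 (11.5, -26, 5) [194. 249.]
171 (0, 0, 40) [205. 160.]
```

>>> {"api": "carry_out", "payload": {
  "commands": [
    [[0, 45, -7, 0, 0, 0, 0], [0, 95, -14, 0, 0, 0, 0], [0, 145, -21, 0, 0, 0, 0], [0, 187, -27.5, 0, 0, 0, 0], [0, 187, -27.5, 0, 0, 0, 0]]
  ]
}}

```text
time: 4.72
tool_pos: [470.2, 190.8, 281.3]
tcp_rot: [-180.0, -0.0, 81.1]
ft_force: [0.4, -0.2, -3.7]
finger_gap: 13.0
```

```bash
python3 - <<'E'
from h import *
st(); p=r.sense()["tool_pos"]
c0=proj("scene",p-[0,0,90]).astype(int); x,y=c0
b=np.mean([viewer.snapshot("scene")[:,:,::-1].astype(float) for _ in range(3)],0).astype(np.uint8); A=cv2.resize(b[y-35:y+35,x-35:x+35],None,fx=8,fy=8,interpolation=cv2.INTER_CUBIC)
A=cv2.convertScaleAbs(A,alpha=1.3)
cv2.imwrite("pics/s4.png",A); cv2.imwrite("pics/s4full.png",b)
o=p-[0,0,102.4]
for al in(-9,171):
    R=Ro.from_euler("z",al,degrees=True)
    for l in((-9.5,31,0),(-9.5,-31,0),(11.5,26,10),(11.5,-26,10),(0,0,60)):
        print(al,l,((proj("scene",o+R.apply(l))-c0+35)*8).round())
E
```

```text
t4.72 [470.22 190.83 281.26] [-1.7995e+02 -1.0000e-02  8.1100e+01] F [ 0.41 -0.16 -3.71] M [-0.002  0.021  0.028] gap 13.0 j [16.3 -7.6 97.1  0.  90.5 25.2]
-9 (-9.5, 31, 0) [248. 395.]
-9 (-9.5, -31, 0) [374. 265.]
-9 (11.5, 26, 10) [197. 329.]
-9 (11.5, -26, 10) [304. 222.]
-9 (0, 0, 60) [280. 164.]
171 (-9.5, 31, 0) [320. 239.]
171 (-9.5, -31, 0) [194. 367.]
171 (11.5, 26, 10) [369. 254.]
171 (11.5, -26, 10) [263. 363.]
171 (0, 0, 60) [280. 164.]
```

View pics/s4.png

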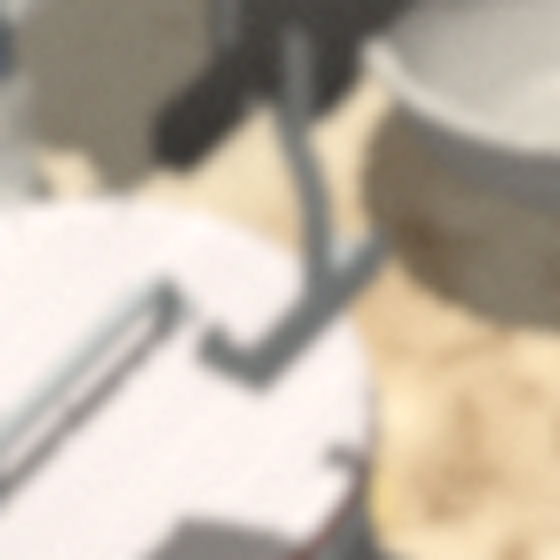

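The hooks point to +x (tip (210,340), plate (258,380)–(380,245)), so I can approach the bar from the robot's side.

```bash
python3 - <<'E'
from h import *
go((515.2,196.8,225),80.7)
E
```

```text
shift [15.5 42.8 56.4] turn [-0.02  0.05  0.23]
```

>>> {"api": "carry_out", "payload": {
  "commands": [
    [[0, 10, 25, 0, 0, 0, 0.4], [0, 15.5, 43, 20, 0, 0, 0.4], [0, 15.5, 43, 45, 0, 0, 0.4], [0, 15.5, 43, 56.5, 0, 0, 0.4], [0, 15.5, 43, 56.5, 0, 0, 0.4]]
  ]
}}

```text
time: 5.5
tool_pos: [514.7, 197.1, 224.5]
tcp_rot: [-179.9, 0.1, 80.5]
ft_force: [-0.8, -0.7, -2.1]
finger_gap: 13.5
```

>>> {"api": "carry_out", "payload": {
  "commands": [
    [[0, 0, 0, 4, 0, 0, 0], [0, 0, 0, 8, 0, 0, 0], [0, 0, 0, 9, 0, 0, 0], [0, 0, 0, 10, 0, 0, 0], [0, 0, 0, 10, 0, 0, 0]]
  ]
}}

```text
time: 6.12
tool_pos: [515.1, 198.3, 215.3]
tcp_rot: [180.0, -0.0, 80.6]
ft_force: [-0.5, -0.0, -2.5]
finger_gap: 13.5
```

```bash
python3 - <<'E'
from h import *
st()
a=viewer.snapshot("scene")[:,:,::-1]; cv2.imwrite("pics/s5.png",cv2.resize(a[205:285,250:350],None,fx=7,fy=7,interpolation=cv2.INTER_CUBIC))
E
```

```text
t6.12 [515.11 198.31 215.32] [180.    -0.    80.62] F [-0.45 -0.05 -2.54] M [-0.003  0.021  0.015] gap 13.5 j [15.7  1.1 95.6 -0.  83.3 25.1]
```

View pics/s5.png

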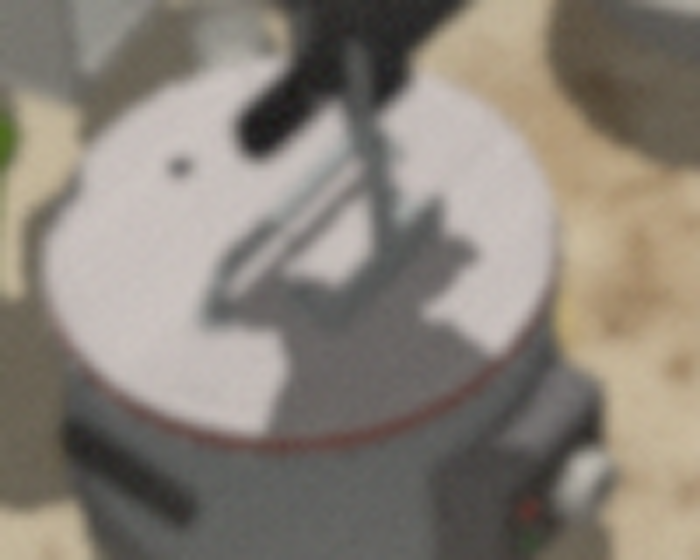

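The lifter stands behind the bar: the near hook tip is at about (285,280) and the bar runs from (215,300) to (360,170). I'll feel downward for the lid.

>>> {"api": "carry_out", "payload": {
  "commands": [
    [[0, 0, 0, 1, 0, 0, 0], [0, 0, 0, 2, 0, 0, 0], [0, 0, 0, 2, 0, 0, 0]]
  ]
}}

```text
time: 6.55
tool_pos: [515.0, 198.2, 213.1]
tcp_rot: [-180.0, 0.0, 80.6]
ft_force: [0.2, -0.5, -2.1]
finger_gap: 13.1
```

>>> {"api": "carry_out", "payload": {
  "commands": [
    [[0, 0, 0, 0.7, 0, 0, 0], [0, 0, 0, 1, 0, 0, 0], [0, 0, 0, 1, 0, 0, 0]]
  ]
}}

```text
time: 6.92
tool_pos: [515.1, 198.2, 212.3]
tcp_rot: [-180.0, 0.0, 80.6]
ft_force: [0.9, 0.6, -2.3]
finger_gap: 12.9
```

>>> {"api": "carry_out", "payload": {
  "commands": [
    [[0, 0, 0, 0.7, 0, 0, 0], [0, 0, 0, 1, 0, 0, 0], [0, 0, 0, 1, 0, 0, 0]]
  ]
}}

```text
time: 7.3
tool_pos: [515.1, 198.2, 211.3]
tcp_rot: [180.0, 0.0, 80.6]
ft_force: [0.3, 0.6, -1.7]
finger_gap: 13.0
```

>>> {"api": "carry_out", "payload": {
  "commands": [
    [[0, 0, 0, 0.7, 0, 0, 0], [0, 0, 0, 1, 0, 0, 0], [0, 0, 0, 1, 0, 0, 0]]
  ]
}}

```text
time: 7.68
tool_pos: [515.2, 198.2, 210.4]
tcp_rot: [180.0, -0.0, 80.6]
ft_force: [0.8, -0.3, -0.9]
finger_gap: 13.3
```

>>> {"api": "carry_out", "payload": {
  "commands": [
    [[0, 0, 0, 0.7, 0, 0, 0], [0, 0, 0, 1, 0, 0, 0], [0, 0, 0, 1, 0, 0, 0]]
  ]
}}

```text
time: 8.05
tool_pos: [515.2, 198.3, 209.5]
tcp_rot: [180.0, -0.0, 80.6]
ft_force: [0.4, -0.1, 1.8]
finger_gap: 13.4
```

>>> {"api": "carry_out", "payload": {
  "commands": [
    [[0, 0, 0, -2.8, 0, 0, 0], [0, 0, 8, -2.8, 0, 0, 0], [0, 0, 16, -2.8, 0, 0, 0], [0, 0, 23, -2.8, 0, 0, 0], [0, 0, 26, -2.8, 0, 0, 0]]
  ]
}}

```text
time: 8.68
tool_pos: [541.2, 193.8, 211.8]
tcp_rot: [-180.0, 0.0, 80.6]
ft_force: [-0.0, -0.4, -1.9]
finger_gap: 13.3
```

>>> {"api": "carry_out", "payload": {
  "commands": [
    [[0, 0, 1, 0, 0, 0, 0], [0, 0, 1.5, 0, 0, 0, 0], [0, 0, 1.5, 0, 0, 0, 0]]
  ]
}}

```text
time: 9.05
tool_pos: [542.1, 193.8, 212.1]
tcp_rot: [-180.0, -0.0, 80.6]
ft_force: [0.1, -0.7, -2.0]
finger_gap: 13.1
```

>>> {"api": "carry_out", "payload": {
  "commands": [
    [[0, 0, 1, 0, 0, 0, 0], [0, 0, 1.5, 0, 0, 0, 0], [0, 0, 1.5, 0, 0, 0, 0]]
  ]
}}

```text
time: 9.43
tool_pos: [543.7, 193.5, 212.1]
tcp_rot: [180.0, -0.0, 80.6]
ft_force: [-0.4, -0.3, -2.2]
finger_gap: 12.8
```

>>> {"api": "carry_out", "payload": {
  "commands": [
    [[0, 0, 1, 0, 0, 0, 0], [0, 0, 1.5, 0, 0, 0, 0], [0, 0, 1.5, 0, 0, 0, 0]]
  ]
}}

```text
time: 9.8
tool_pos: [545.3, 193.3, 212.1]
tcp_rot: [-180.0, -0.0, 80.6]
ft_force: [0.2, 0.2, -1.8]
finger_gap: 13.3
```

>>> {"api": "carry_out", "payload": {
  "commands": [
    [[0, 0, 1, 0, 0, 0, 0], [0, 0, 1.5, 0, 0, 0, 0], [0, 0, 1.5, 0, 0, 0, 0]]
  ]
}}

```text
time: 10.18
tool_pos: [546.6, 193.0, 212.0]
tcp_rot: [-180.0, 0.0, 80.6]
ft_force: [-1.5, 1.1, -1.4]
finger_gap: 13.1
```

>>> {"api": "carry_out", "payload": {
  "commands": [
    [[0, 0, 0.7, 0, 0, 0, 0], [0, 0, 1, 0, 0, 0, 0], [0, 0, 1, 0, 0, 0, 0]]
  ]
}}

```text
time: 10.55
tool_pos: [547.5, 192.9, 212.0]
tcp_rot: [-180.0, 0.0, 80.6]
ft_force: [-1.5, -0.3, -2.6]
finger_gap: 13.2
```

```bash
python3 - <<'E'
from h import *
st()
E
```

```text
t10.55 [547.53 192.86 211.96] [-1.7997e+02  1.0000e-02  8.0620e+01] F [-1.45 -0.34 -2.63] M [0.042 0.455 0.001] gap 13.2 j [14.3  5.7 91.2  0.  83.1 23.7]
```

>>> {"api": "carry_out", "payload": {
  "commands": [
    [[0, 0, -1.5, 0, 0, 0, 0], [0, 0, -2.8, 0, 0, 0, 0], [0, 0, -2.8, -2.5, 0, 0, 0], [0, 0, -2.8, -4.5, 0, 0, 0], [0, 0, -2.8, -4.5, 0, 0, 0]]
  ]
}}

```text
time: 11.18
tool_pos: [545.2, 193.3, 217.0]
tcp_rot: [180.0, -0.0, 80.6]
ft_force: [0.4, -0.5, -2.0]
finger_gap: 13.1
```

>>> {"api": "carry_out", "payload": {
  "commands": [
    [[0, 0, 0, -0.7, 0, 0, 0], [0, 0, 0, -1, 0, 0, 0], [0, 0, 0, -1, 0, 0, 0]]
  ]
}}

```text
time: 11.55
tool_pos: [544.9, 193.3, 217.6]
tcp_rot: [-180.0, -0.0, 80.6]
ft_force: [0.6, -0.3, -2.1]
finger_gap: 13.1
```

>>> {"api": "carry_out", "payload": {
  "commands": [
    [[0, 0, 0, -0.7, 0, 0, 0], [0, 0, 0, -1, 0, 0, 0], [0, 0, 0, -1, 0, 0, 0]]
  ]
}}

```text
time: 11.92
tool_pos: [544.9, 193.3, 218.6]
tcp_rot: [180.0, -0.0, 80.6]
ft_force: [-0.1, 0.3, -2.2]
finger_gap: 13.4
```

>>> {"api": "carry_out", "payload": {
  "commands": [
    [[0, 0, 0, -0.7, 0, 0, 0], [0, 0, 0, -0.7, 0, 0, 0], [0, 0, 0, -0.7, 0, 0, 0]]
  ]
}}

```text
time: 12.3
tool_pos: [544.9, 193.3, 219.3]
tcp_rot: [180.0, -0.0, 80.6]
ft_force: [-0.1, -0.4, -2.3]
finger_gap: 13.2
```

>>> {"api": "carry_out", "payload": {
  "commands": [
    [[0, 0, 0, -0.7, 0, 0, 0], [0, 0, 0, -0.7, 0, 0, 0], [0, 0, 0, -0.7, 0, 0, 0]]
  ]
}}

```text
time: 12.68
tool_pos: [544.9, 193.3, 219.9]
tcp_rot: [-180.0, 0.0, 80.6]
ft_force: [0.8, -0.3, -2.5]
finger_gap: 13.0
```

>>> {"api": "carry_out", "payload": {
  "commands": [
    [[0, 0, 0, -0.7, 0, 0, 0], [0, 0, 0, -0.7, 0, 0, 0], [0, 0, 0, -0.7, 0, 0, 0]]
  ]
}}

```text
time: 13.05
tool_pos: [544.8, 193.3, 220.5]
tcp_rot: [-180.0, 0.0, 80.6]
ft_force: [0.5, 0.3, -4.3]
finger_gap: 12.7
```

```bash
python3 - <<'E'
from h import *
st()
a=viewer.snapshot("scene")[:,:,::-1]; cv2.imwrite("pics/s6.png",cv2.resize(a[205:285,250:350],None,fx=7,fy=7,interpolation=cv2.INTER_CUBIC))
E
```

```text
t13.05 [544.84 193.28 220.54] [-1.7999e+02  1.0000e-02  8.0610e+01] F [ 0.47  0.25 -4.29] M [-0.015 -0.017  0.046] gap 12.7 j [14.5  5.  91.1  0.  84.  23.8]
```

View pics/s6.png

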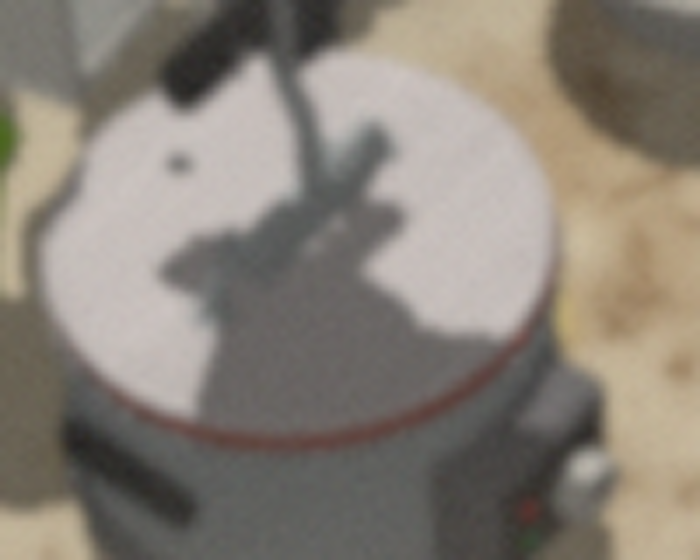

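The lid hangs lightly (about 2 N) in both hooks, with the plate lying along the bar. I'll start feeling it round.

>>> {"api": "carry_out", "payload": {
  "commands": [
    [[0, 0, -0.14, 0, 0, 0, -2], [0, 0, -0.28, 0, 0, 0, -4], [0, 0, -0.42, 0, 0, 0, -6], [0, 0, -0.56, 0, 0, 0, -8], [0, 0.1, -0.7, 0, 0, 0, -10]]
  ]
}}

```text
time: 13.72
tool_pos: [544.2, 193.5, 220.7]
tcp_rot: [-180.0, -0.0, 90.7]
ft_force: [0.1, -0.9, -4.1]
finger_gap: 13.0
```

```bash
python3 -c "
from h import *
st()"
```

```text
t13.72 [544.19 193.52 220.68] [-179.99   -0.     90.75] F [ 0.11 -0.89 -4.07] M [-0.055 -0.013 -0.072] gap 13.0 j [14.5  4.9 91.1  0.  84.  13.7]
```

>>> {"api": "carry_out", "payload": {
  "commands": [
    [[0, 0, -0.14, 0, 0, 0, -2], [0, 0, -0.28, 0, 0, 0, -4], [0, 0, -0.42, 0, 0, 0, -6], [0, 0, -0.56, 0, 0, 0, -8], [0, 0.1, -0.7, 0, 0, 0, -10]]
  ]
}}

```text
time: 14.35
tool_pos: [543.5, 193.6, 220.7]
tcp_rot: [-180.0, -0.0, 100.7]
ft_force: [0.7, 0.1, -5.0]
finger_gap: 13.3
```

```bash
python3 -c "
from h import *
st()"
```

```text
t14.35 [543.53 193.61 220.68] [-180.     -0.    100.74] F [ 0.67  0.09 -5.02] M [ 0.037  0.014 -0.039] gap 13.3 j [14.5  4.8 91.2  0.  84.   3.8]
```

>>> {"api": "carry_out", "payload": {
  "commands": [
    [[0, 0, -0.14, 0, 0, 0, -2], [0, 0, -0.28, 0, 0, 0, -4], [0, 0, -0.42, 0, 0, 0, -6], [0, 0, -0.42, 0, 0, 0, -6]]
  ]
}}

```text
time: 14.85
tool_pos: [543.1, 193.5, 220.7]
tcp_rot: [-180.0, 0.0, 106.7]
ft_force: [-0.5, -0.0, -4.1]
finger_gap: 13.1
```

```bash
python3 -c "
from h import *
st()"
```

```text
t14.85 [543.11 193.55 220.69] [-180.      0.    106.66] F [-0.52 -0.04 -4.12] M [0.012 0.008 0.014] gap 13.1 j [14.5  4.7 91.3 -0.  84.  -2.1]
```

>>> {"api": "carry_out", "payload": {
  "commands": [
    [[0, 0, -0.1, 0, 0, 0, -1.5], [0, 0, -0.21, 0, 0, 0, -3], [0, 0, -0.28, 0, 0, 0, -4], [0, 0, -0.28, 0, 0, 0, -4]]
  ]
}}

```text
time: 15.35
tool_pos: [542.9, 193.5, 220.7]
tcp_rot: [-180.0, -0.0, 110.6]
ft_force: [-0.7, 0.4, -4.7]
finger_gap: 13.2
```

```bash
python3 -c "
from h import *
st()"
```

```text
t15.35 [542.87 193.46 220.69] [-180.     -0.    110.63] F [-0.69  0.44 -4.7 ] M [-0.016 -0.011  0.037] gap 13.2 j [14.5  4.7 91.3  0.  84.  -6.1]
```

```bash
cat >> h.py <<'E'
def hole(C=(542.5,189.5)):
    b=viewer.snapshot("scene")[:,:,::-1]; g=cv2.cvtColor(b,cv2.COLOR_BGR2GRAY).astype(np.float32)
    dk=cv2.GaussianBlur(cv2.morphologyEx(g,cv2.MORPH_CLOSE,np.ones((7,7)))-g,(0,0),.8)
    out=[]
    for _ in range(400):
        y,x=np.unravel_index(dk[205:275,250:335].argmax(),(70,85)); x+=250;y+=205
        w=onz("scene",(x,y),109)[:2]-C; rr=np.hypot(*w); v=dk[y,x]; dk[y-2:y+3,x-2:x+3]=0
        if 45<rr<75: out.append((x,y,round(float(v)),round(rr),round(np.degrees(np.arctan2(w[1],w[0])),1)))
        if len(out)>6: break
    print(out)
E
python3 - <<'E'
from h import *
st(); hole()
C=np.array([542.5,189.5])
for uv in ((275,228.3),): w=onz("scene",uv,109)[:2]-C; print("initial",np.hypot(*w),np.degrees(np.arctan2(w[1],w[0])))
w=onz("top",(230+207/5.7-.4,175+85/5.7-.4),109)[:2]-C; print("initial top",np.hypot(*w),np.degrees(np.arctan2(w[1],w[0])))
E
```

```text
t15.35 [542.87 193.46 220.69] [-180.     -0.    110.63] F [-0.69  0.44 -4.7 ] M [-0.016 -0.011  0.037] gap 13.2 j [14.5  4.7 91.3  0.  84.  -6.1]
[(np.int64(286), np.int64(221), 97, 63, np.float64(-43.1)), (np.int64(296), np.int64(223), 66, 51, np.float64(-68.2)), (np.int64(287), np.int64(218), 65, 73, np.float64(-47.5)), (np.int64(295), np.int64(220), 58, 62, np.float64(-64.6)), (np.int64(271), np.int64(235), 50, 57, np.float64(15.9)), (np.int64(299), np.int64(224), 36, 49, np.float64(-77.7)), (np.int64(289), np.int64(221), 36, 60, np.float64(-49.9))]
initial 58.63599884542308 -8.279218448320465
initial top 54.41811959337049 -6.297878786425127
```

The lid follows: the hole has moved 24° for 30° of lifter turn, the rest being play. I'll go on in small steps.

>>> {"api": "carry_out", "payload": {
  "commands": [
    [[0, 0, -0.14, 0, 0, 0, -2], [0, 0, -0.28, 0, 0, 0, -4], [0, 0, -0.28, 0, 0, 0, -4]]
  ]
}}

```text
time: 15.78
tool_pos: [542.6, 193.4, 220.7]
tcp_rot: [180.0, -0.0, 114.7]
ft_force: [0.3, 0.8, -4.4]
finger_gap: 13.3
```

```bash
python3 -c "
from h import *
st()"
```

```text
t15.78 [542.58 193.39 220.72] [180.    -0.   114.67] F [ 0.29  0.79 -4.43] M [ 0.003  0.036 -0.032] gap 13.3 j [ 14.5   4.6  91.4   0.   84.  -10.1]
```

>>> {"api": "carry_out", "payload": {
  "commands": [
    [[0, 0, -0.1, 0, 0, 0, -1.5], [0, 0, -0.21, 0, 0, 0, -3], [0, 0, -0.21, 0, 0, 0, -3]]
  ]
}}

```text
time: 16.15
tool_pos: [542.5, 193.1, 220.7]
tcp_rot: [180.0, 0.0, 117.6]
ft_force: [0.7, -1.7, -4.7]
finger_gap: 13.1
```

```bash
python3 -c "
from h import *
st()"
```

```text
t16.15 [542.53 193.09 220.72] [1.7999e+02 2.0000e-02 1.1763e+02] F [ 0.74 -1.67 -4.67] M [-0.237 -0.236 -0.003] gap 13.1 j [ 14.5   4.6  91.4  -0.   83.9 -13.1]
```

>>> {"api": "carry_out", "payload": {
  "commands": [
    [[0, 0, -0.1, 0, 0, 0, -1.5], [0, 0, -0.21, 0, 0, 0, -3], [0, 0, -0.21, 0, 0, 0, -3]]
  ]
}}

```text
time: 16.52
tool_pos: [542.3, 193.1, 220.7]
tcp_rot: [180.0, 0.0, 120.6]
ft_force: [1.5, -1.8, -4.0]
finger_gap: 13.4
```

```bash
python3 -c "
from h import *
st();hole()"
```

```text
t16.52 [542.32 193.07 220.73] [1.7999e+02 1.0000e-02 1.2064e+02] F [ 1.46 -1.76 -3.97] M [-0.282 -0.337 -0.231] gap 13.4 j [ 14.5   4.6  91.5  -0.   84.  -16.1]
[(np.int64(290), np.int64(220), 83, 63, np.float64(-52.8)), (np.int64(290), np.int64(217), 79, 74, np.float64(-53.9)), (np.int64(271), np.int64(237), 60, 56, np.float64(22.6)), (np.int64(293), np.int64(220), 58, 62, np.float64(-59.8)), (np.int64(293), np.int64(217), 43, 73, np.float64(-59.9)), (np.int64(292), np.int64(223), 41, 52, np.float64(-56.8)), (np.int64(296), np.int64(222), 33, 55, np.float64(-67.7))]
```

>>> {"api": "carry_out", "payload": {
  "commands": [
    [[0, 0, -0.07, 0, 0, 0, -1], [0, 0, -0.14, 0, 0, 0, -2], [0, 0, -0.14, 0, 0, 0, -2]]
  ]
}}

```text
time: 16.95
tool_pos: [542.2, 193.1, 220.8]
tcp_rot: [180.0, 0.0, 122.6]
ft_force: [1.5, -1.2, -4.9]
finger_gap: 13.3
```

```bash
python3 -c "
from h import *
st();hole()"
```

```text
t16.95 [542.2  193.08 220.77] [1.7999e+02 1.0000e-02 1.2263e+02] F [ 1.52 -1.21 -4.9 ] M [-0.288 -0.442 -0.412] gap 13.3 j [ 14.5   4.6  91.5  -0.   83.9 -18.1]
[(np.int64(291), np.int64(219), 89, 66, np.float64(-55.4)), (np.int64(292), np.int64(222), 69, 55, np.float64(-57.0)), (np.int64(294), np.int64(219), 55, 66, np.float64(-62.1)), (np.int64(271), np.int64(238), 50, 55, np.float64(26.0)), (np.int64(295), np.int64(222), 46, 55, np.float64(-65.0)), (np.int64(289), np.int64(222), 31, 57, np.float64(-49.3)), (np.int64(272), np.int64(255), 29, 73, np.float64(74.8))]
```

The torque rises by 0.09 N m per degree, which is the rubber stop, first met near yaw 118.5. I'll ease back 3.7° so that the lid just stands against it, then lift by degrees.

>>> {"api": "carry_out", "payload": {
  "commands": [
    [[0, 0, 0.13, 0, 0, 0, 1.9], [0, 0, 0.26, 0, 0, 0, 3.7], [0, 0, 0.26, 0, 0, 0, 3.7]]
  ]
}}

```text
time: 17.38
tool_pos: [542.3, 193.3, 220.7]
tcp_rot: [-180.0, -0.0, 118.9]
ft_force: [1.5, -1.8, -3.8]
finger_gap: 13.5
```

```bash
python3 -c "
from h import *
st()"
```

```text
t17.38 [542.3  193.27 220.69] [-180.     -0.    118.88] F [ 1.49 -1.82 -3.78] M [-0.419 -0.421 -0.184] gap 13.5 j [ 14.5   4.6  91.4   0.   84.  -14.4]
```

>>> {"api": "carry_out", "payload": {
  "commands": [
    [[0, 0, 0, -0.7, 0, 0, 0], [0, 0, 0, -1.4, 0, 0, 0], [0, 0, 0, -1.4, 0, 0, 0]]
  ]
}}

```text
time: 17.75
tool_pos: [542.1, 193.3, 221.8]
tcp_rot: [-180.0, -0.0, 118.9]
ft_force: [0.9, -0.4, -7.7]
finger_gap: 13.2
```

```bash
python3 -c "
from h import *
st()"
```

```text
t17.75 [542.06 193.29 221.79] [-1.7996e+02 -2.0000e-02  1.1892e+02] F [ 0.94 -0.43 -7.67] M [-0.214 -0.337 -0.156] gap 13.2 j [ 14.5   4.6  91.4   0.   84.1 -14.4]
```

>>> {"api": "carry_out", "payload": {
  "commands": [
    [[0, 0, 0, -0.5, 0, 0, 0], [0, 0, 0, -1, 0, 0, 0], [0, 0, 0, -1, 0, 0, 0]]
  ]
}}

```text
time: 18.12
tool_pos: [542.3, 193.2, 223.1]
tcp_rot: [-180.0, -0.0, 118.9]
ft_force: [1.4, -0.4, -6.7]
finger_gap: 12.6
```

```bash
python3 -c "
from h import *
st()"
```

```text
t18.12 [542.25 193.24 223.08] [-179.99   -0.    118.92] F [ 1.44 -0.41 -6.68] M [-0.216 -0.224 -0.141] gap 12.6 j [ 14.5   4.5  91.3  -0.   84.2 -14.4]
```

>>> {"api": "carry_out", "payload": {
  "commands": [
    [[0, 0, 0, -0.6, 0, 0, 0], [0, 0, 0, -1.2, 0, 0, 0], [0, 0, 0, -1.2, 0, 0, 0]]
  ]
}}

```text
time: 18.5
tool_pos: [542.4, 193.3, 224.5]
tcp_rot: [180.0, 0.0, 118.9]
ft_force: [1.2, -0.7, -6.0]
finger_gap: 13.0
```

```bash
python3 -c "
from h import *
st()"
```

```text
t18.50 [542.37 193.26 224.46] [179.99   0.   118.91] F [ 1.16 -0.71 -6.04] M [-0.235 -0.277 -0.101] gap 13.0 j [ 14.5   4.5  91.2   0.   84.3 -14.4]
```

>>> {"api": "carry_out", "payload": {
  "commands": [
    [[0, 0, 0, -0.6, 0, 0, 0], [0, 0, 0, -1, 0, 0, 0], [0, 0, 0, -1, 0, 0, 0]]
  ]
}}

```text
time: 18.88
tool_pos: [542.2, 193.4, 225.4]
tcp_rot: [180.0, -0.0, 118.9]
ft_force: [0.4, 0.3, -6.4]
finger_gap: 13.0
```

```bash
python3 -c "
from h import *
st()"
```

```text
t18.88 [542.23 193.43 225.41] [ 1.8000e+02 -2.0000e-02  1.1892e+02] F [ 0.41  0.31 -6.36] M [ 0.125  0.004 -0.049] gap 13.0 j [ 14.5   4.4  91.1   0.   84.4 -14.4]
```

The lid is free (steady 4.2 N, torque gone). I'll lift it clear.

>>> {"api": "carry_out", "payload": {
  "commands": [
    [[0, 0, 0, -3, 0, 0, 0], [0, 0, 0, -8, 0, 0, 0], [0, 0, 0, -14, 0, 0, 0], [0, 0, 0, -20, 0, 0, 0], [0, 0, 0, -26, 0, 0, 0]]
  ]
}}

```text
time: 19.5
tool_pos: [542.4, 193.3, 251.9]
tcp_rot: [180.0, 0.0, 118.9]
ft_force: [0.3, 0.1, -5.6]
finger_gap: 12.9
```

>>> {"api": "carry_out", "payload": {
  "commands": [
    [[0, 0, 0, -8, 0, 0, 0], [0, 0, 0, -18, 0, 0, 0], [0, 0, 0, -28, 0, 0, 0], [0, 0, 0, -34, 0, 0, 0], [0, 0, 0, -34, 0, 0, 0]]
  ]
}}

```text
time: 20.12
tool_pos: [542.7, 193.3, 286.1]
tcp_rot: [179.9, 0.0, 118.9]
ft_force: [0.0, 0.2, -5.8]
finger_gap: 13.2
```

```bash
python3 - <<'E'
from h import *
st()
a=viewer.snapshot("scene")[:,:,::-1]; cv2.imwrite("pics/s7.png",cv2.resize(a[150:310,230:430],None,fx=3.6,fy=3.6,interpolation=cv2.INTER_CUBIC))
cv2.imwrite("pics/s7full.png",a)
E
```

```text
t20.12 [542.7  193.32 286.14] [1.7992e+02 2.0000e-02 1.1891e+02] F [ 0.01  0.18 -5.84] M [-0.004  0.006  0.077] gap 13.2 j [ 14.5   3.   86.3  -0.   90.6 -14.4]
```

View pics/s7.png

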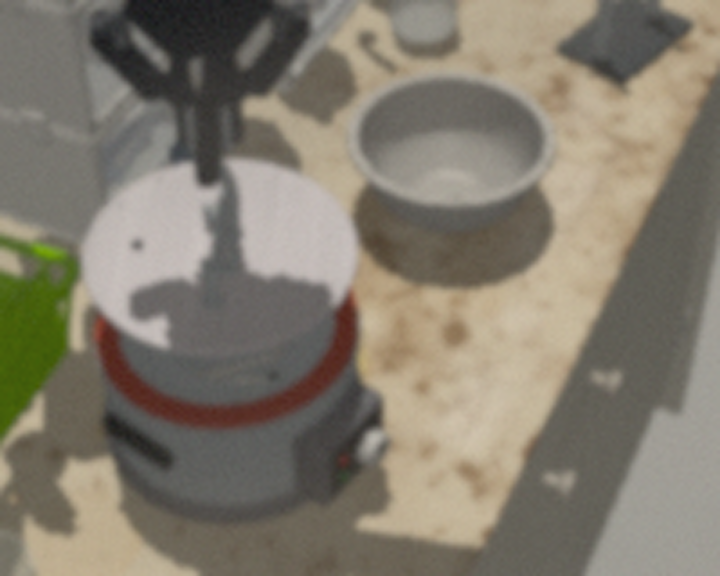

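The lid hangs level and clear over the pot (centre about (220,255) in the crop), and the bowl is in plain view at (450,145). I'll measure both in this same picture.

```bash
python3 - <<'E'
from h import *
def fit(n,mask,z,tag,tol=4):
    m=cv2.morphologyEx(mask,cv2.MORPH_OPEN,np.ones((3,3)))
    c=max(cv2.findContours(m,cv2.RETR_EXTERNAL,cv2.CHAIN_APPROX_NONE)[0],key=cv2.contourArea)
    c=cv2.convexHull(c)[:,0]
    P=np.array([onz(n,p,z)[:2] for p in c]); A=np.c_[2*P,np.ones(len(P))]; k=np.ones(len(P),bool)
    for _ in range(4):
        s=np.linalg.lstsq(A[k],(P[k]**2).sum(1),rcond=None)[0]; R=np.sqrt(s[2]+s[0]**2+s[1]**2); k=abs(np.hypot(*(P-s[:2]).T)-R)<tol
    print(tag,s[:2].round(1),"R %.1f"%R,k.sum(),len(k))
def box(m,x0,x1,y0,y1):
    o=np.zeros(m.shape,np.uint8); o[y0:y1,x0:x1]=m[y0:y1,x0:x1]*255; return o
b=cv2.imread("pics/s7full.png"); h=cv2.cvtColor(b,cv2.COLOR_BGR2HSV)
lid=(h[:,:,2]>165)&(h[:,:,1]<40)
fit("scene",box(lid,248,332,190,252),175,"lid scene")
bowl=(h[:,:,1]<45)
fit("scene",box(bowl,325,386,168,206),75,"bowl scene top part")
a=cv2.imread("pics/top0.png"); h=cv2.cvtColor(a,cv2.COLOR_BGR2HSV)
fit("top",box((h[:,:,2]>175)&(h[:,:,1]<40),232,298,172,240),109,"lid0 top")
fit("top",box((h[:,:,1]<45)&(h[:,:,2]>60),315,372,192,246),75,"bowl top")
b=cv2.imread("pics/scene0.png"); h=cv2.cvtColor(b,cv2.COLOR_BGR2HSV)
fit("scene",box((h[:,:,2]>150)&(h[:,:,1]<45),250,332,208,270),109,"lid0 scene")
go((493,-83.5,286),118.9)
E
```

```text
lid scene [549.2 191.9] R 86.2 16 19
bowl scene top part [495.  -87.2] R 86.1 19 21
lid0 top [542.8 190.6] R 87.9 28 28
bowl top [493.1 -87.6] R 83.9 24 24
lid0 scene [545.2 189.2] R 90.9 24 26
shift [-218.4 -177.1   -0.6] turn [0.02 0.   0.01]
```

>>> {"api": "carry_out", "payload": {
  "commands": [
    [[0, -4.7, -3.8, 0, 0, 0, 0], [0, -14, -11.3, 0, 0, 0, 0], [0, -29.5, -24, 0, 0, 0, 0], [0, -49, -39.7, 0, 0, 0, 0], [0, -70, -56.7, 0, 0, 0, 0]]
  ]
}}

```text
time: 20.8
tool_pos: [526.0, 102.6, 285.3]
tcp_rot: [-180.0, 0.0, 118.9]
ft_force: [0.6, -0.7, -6.1]
finger_gap: 12.9
```

>>> {"api": "carry_out", "payload": {
  "commands": [
    [[0, -21, -17, 0, 0, 0, 0], [0, -42.7, -34.7, 0, 0, 0, 0], [0, -63.7, -51.7, 0, 0, 0, 0], [0, -85.5, -69.3, 0, 0, 0, 0], [0, -106.5, -86.3, 0, 0, 0, 0]]
  ]
}}

```text
time: 21.42
tool_pos: [501.6, -32.5, 285.4]
tcp_rot: [-180.0, 0.0, 118.9]
ft_force: [0.8, 0.3, -6.1]
finger_gap: 13.0
```

>>> {"api": "carry_out", "payload": {
  "commands": [
    [[0, -18.6, -15.1, 0, 0, 0, 0], [0, -31, -25.2, 0, 0, 0, 0], [0, -38, -31, 0, 0, 0, 0], [0, -41.9, -34.1, 0, 0, 0, 0], [0, -41.9, -34.1, 0, 0, 0, 0]]
  ]
}}

```text
time: 22.05
tool_pos: [492.9, -83.4, 285.3]
tcp_rot: [180.0, -0.0, 118.9]
ft_force: [0.0, -0.3, -5.7]
finger_gap: 13.2
```

>>> {"api": "carry_out", "payload": {
  "commands": [
    [[0, 0, 0, 10, 0, 0, 0], [0, 0, 0, 25, 0, 0, 0], [0, 0, 0, 40, 0, 0, 0], [0, 0, 0, 50, 0, 0, 0], [0, 0, 0, 50, 0, 0, 0]]
  ]
}}

```text
time: 22.68
tool_pos: [492.1, -83.3, 233.8]
tcp_rot: [-179.9, -0.1, 118.9]
ft_force: [-0.5, 0.5, -5.5]
finger_gap: 13.0
```

```bash
python3 - <<'E'
from h import *
st()
a=viewer.snapshot("scene")[:,:,::-1]; cv2.imwrite("pics/s8full.png",a)
z=109+ r.sense()["tool_pos"][2]-220.2; print("lid top z",z)
c=proj("scene",(493,-87,z)).astype(int); x,y=c; print(c)
h=cv2.cvtColor(a,cv2.COLOR_BGR2HSV); m=np.zeros(h.shape[:2],np.uint8)
m[y-32:y+32,x-45:x+45]=(((h[:,:,2]>165)&(h[:,:,1]<40))[y-32:y+32,x-45:x+45])*255
m=cv2.morphologyEx(m,cv2.MORPH_OPEN,np.ones((3,3)))
P=np.array([onz("scene",p,z)[:2] for p in cv2.convexHull(np.vstack([q for q in cv2.findContours(m,0,1)[0] if cv2.contourArea(q)>30]))[:,0]]).astype(np.float32)
print(P.min(0),P.max(0),cv2.minEnclosingCircle(P))
cv2.imwrite("pics/s8.png",np.hstack([cv2.resize(a[y-50:y+60,x-60:x+60],None,fx=3.3,fy=3.3,interpolation=2),cv2.cvtColor(cv2.resize(m[y-50:y+60,x-60:x+60],None,fx=3.3,fy=3.3),8)]))
E
```

```text
t22.68 [492.13 -83.28 233.76] [-1.7990e+02 -1.0000e-01  1.1892e+02] F [-0.46  0.51 -5.5 ] M [ 0.018 -0.022  0.026] gap 13.0 j [-15.5  -7.7 102.2   0.   85.7 -44.4]
lid top z 123.60353232298462
[355 174]
[ 400.74377 -178.02846] [582.70465   -4.224387] ((492.21807861328125, -87.75495147705078), 91.48625183105469)
```

Over the bowl the lid measures (492,-88) against the bowl at (493..495,-87). I'll lower it.

>>> {"api": "carry_out", "payload": {
  "commands": [
    [[0, 0, 0, 8, 0, 0, 0], [0, 0, 0, 20, 0, 0, 0], [0, 0, 0, 32, 0, 0, 0], [0, 0, 0, 39, 0, 0, 0], [0, 0, 0, 40, 0, 0, 0]]
  ]
}}

```text
time: 23.35
tool_pos: [492.4, -83.4, 194.3]
tcp_rot: [-179.9, -0.1, 118.9]
ft_force: [0.1, -0.8, -5.4]
finger_gap: 13.3
```

>>> {"api": "carry_out", "payload": {
  "commands": [
    [[0, 0, 0, 0.6, 0, 0, 0], [0, 0, 0, 1.2, 0, 0, 0], [0, 0, 0, 1.8, 0, 0, 0], [0, 0, 0, 2, 0, 0, 0], [0, 0, 0, 2, 0, 0, 0]]
  ]
}}

```text
time: 23.98
tool_pos: [492.9, -83.6, 193.3]
tcp_rot: [180.0, 0.0, 118.9]
ft_force: [-0.0, -0.0, -4.5]
finger_gap: 13.2
```

>>> {"api": "carry_out", "payload": {
  "commands": [
    [[0, 0, 0, 0.4, 0, 0, 0], [0, 0, 0, 0.8, 0, 0, 0], [0, 0, 0, 1.2, 0, 0, 0], [0, 0, 0, 1.2, 0, 0, 0]]
  ]
}}

```text
time: 24.48
tool_pos: [492.9, -83.6, 192.0]
tcp_rot: [-180.0, -0.0, 118.9]
ft_force: [0.1, -0.2, -5.3]
finger_gap: 13.6
```

>>> {"api": "carry_out", "payload": {
  "commands": [
    [[0, 0, 0, 0.4, 0, 0, 0], [0, 0, 0, 0.8, 0, 0, 0], [0, 0, 0, 1.2, 0, 0, 0], [0, 0, 0, 1.2, 0, 0, 0]]
  ]
}}

```text
time: 24.98
tool_pos: [492.9, -83.5, 190.8]
tcp_rot: [-180.0, -0.0, 118.9]
ft_force: [-0.0, -0.3, -5.9]
finger_gap: 12.9
```

>>> {"api": "carry_out", "payload": {
  "commands": [
    [[0, 0, 0, 0.4, 0, 0, 0], [0, 0, 0, 0.8, 0, 0, 0], [0, 0, 0, 1, 0, 0, 0], [0, 0, 0, 1, 0, 0, 0]]
  ]
}}

```text
time: 25.48
tool_pos: [492.9, -83.6, 189.9]
tcp_rot: [180.0, 0.0, 118.9]
ft_force: [0.8, -0.1, -5.7]
finger_gap: 13.1
```

>>> {"api": "carry_out", "payload": {
  "commands": [
    [[0, 0, 0, 0.4, 0, 0, 0], [0, 0, 0, 0.8, 0, 0, 0], [0, 0, 0, 1, 0, 0, 0], [0, 0, 0, 1, 0, 0, 0]]
  ]
}}

```text
time: 25.98
tool_pos: [493.1, -83.6, 189.1]
tcp_rot: [180.0, 0.0, 118.9]
ft_force: [0.2, -0.1, -2.1]
finger_gap: 13.4
```

>>> {"api": "carry_out", "payload": {
  "commands": [
    [[0, 0, 0, 0.4, 0, 0, 0], [0, 0, 0, 0.8, 0, 0, 0], [0, 0, 0, 1, 0, 0, 0], [0, 0, 0, 1, 0, 0, 0]]
  ]
}}

```text
time: 26.48
tool_pos: [492.9, -83.5, 187.9]
tcp_rot: [180.0, -0.0, 118.9]
ft_force: [0.6, -0.0, -2.6]
finger_gap: 13.0
```

>>> {"api": "carry_out", "payload": {
  "commands": [
    [[0, 0, 0.1, 1.5, 0, 0, 1.5], [0, 0, 0.2, 3, 0, 0, 3], [0, 0, 0.2, 4.3, 0, 0, 3], [0, 0, 0.2, 4.8, 0, 0, 3], [0, 0, 0.2, 4.8, 0, 0, 3]]
  ]
}}

```text
time: 27.1
tool_pos: [493.0, -83.5, 183.0]
tcp_rot: [-180.0, -0.0, 115.9]
ft_force: [-0.5, -0.1, -2.2]
finger_gap: 13.2
```

```bash
python3 -c "
from h import *
st()"
```

```text
t27.10 [493.02 -83.46 183.01] [-1.7999e+02 -1.0000e-02  1.1592e+02] F [-0.46 -0.11 -2.18] M [-0.037 -0.     0.028] gap 13.2 j [-15.5  -5.7 105.7   0.   80.  -41.4]
```

Free. I'll draw back slowly, watching the side force.

>>> {"api": "carry_out", "payload": {
  "commands": [
    [[0, 0, -1, 0, 0, 0, 0], [0, 0, -2.5, 0, 0, 0, 0], [0, 0, -4.5, 0, 0, 0, 0], [0, 0, -7, 0, 0, 0, 0]]
  ]
}}

```text
time: 27.6
tool_pos: [486.6, -86.6, 183.1]
tcp_rot: [180.0, 0.0, 115.9]
ft_force: [0.2, -0.2, -1.8]
finger_gap: 13.1
```

```bash
python3 -c "
from h import *
st()"
```

```text
t27.60 [486.62 -86.59 183.12] [180.     0.   115.91] F [ 0.15 -0.18 -1.76] M [ 0.027  0.026 -0.036] gap 13.1 j [-16.   -6.7 106.6  -0.   80.1 -41.9]
```

>>> {"api": "carry_out", "payload": {
  "commands": [
    [[0, 0, -3, 0, 0, 0, 0], [0, 0, -8, 0, 0, 0, 0], [0, 0, -15, 0, 0, 0, 0], [0, 0, -22, 0, 0, 0, 0], [0, 0, -24, 0, 0, 0, 0]]
  ]
}}

```text
time: 28.22
tool_pos: [464.8, -97.2, 183.1]
tcp_rot: [180.0, 0.0, 115.9]
ft_force: [-0.5, 0.9, -2.0]
finger_gap: 13.2
```

>>> {"api": "carry_out", "payload": {
  "commands": [
    [[0, 0, 0, -4, 0, 0, 0], [0, 0, 0, -25, 0, 0, 0], [0, 0, 0, -60, 0, 0, 0], [0, 0, 0, -100, 0, 0, 0], [0, 0, 0, -105, 0, 0, 0]]
  ]
}}

```text
time: 28.85
tool_pos: [466.9, -97.4, 292.0]
tcp_rot: [179.7, 0.3, 115.9]
ft_force: [0.4, 0.1, -1.4]
finger_gap: 13.2
```

```bash
python3 - <<'E'
from h import *
st(); go((432.1,-366.6,285),76)
a=viewer.snapshot("scene")[:,:,::-1]; cv2.imwrite("pics/s9full.png",a)
z=79; c=proj("scene",(493,-87,z)).astype(int); x,y=c
h=cv2.cvtColor(a,cv2.COLOR_BGR2HSV); m=np.zeros(h.shape[:2],np.uint8)
m[y-32:y+32,x-45:x+45]=(((h[:,:,2]>165)&(h[:,:,1]<40))[y-32:y+32,x-45:x+45])*255
m=cv2.morphologyEx(m,cv2.MORPH_OPEN,np.ones((3,3)))
P=np.array([onz("scene",p,z)[:2] for p in cv2.convexHull(np.vstack([q for q in cv2.findContours(m,0,1)[0] if cv2.contourArea(q)>30]))[:,0]]).astype(np.float32)
print(P.min(0),P.max(0),cv2.minEnclosingCircle(P))
E
```

```text
t28.85 [466.94 -97.44 291.96] [179.73   0.26 115.92] F [ 0.44  0.07 -1.42] M [-0.007 -0.028 -0.013] gap 13.2 j [-18.  -13.1 100.8   0.   91.9 -43.9]
shift [-226.8 -149.     7.3] turn [ 0.35  0.15 39.92]
[ 402.54886 -177.39972] [583.5867      1.2508476] ((494.06640625, -87.60751342773438), 91.52330780029297)
```

>>> {"api": "carry_out", "payload": {
  "commands": [
    [[0, -35, -23, 0, 0, 0, 6], [0, -80, -52.5, 0, 0, 0, 14], [0, -125, -82, 0, 0, 0, 22], [0, -170, -112, 0, 0, 0, 30], [0, -205, -135, 0, 0, 0, 37]]
  ]
}}

```text
time: 29.52
tool_pos: [432.2, -341.9, 285.7]
tcp_rot: [-179.9, -0.1, 78.6]
ft_force: [0.1, -0.5, -2.6]
finger_gap: 13.1
```

>>> {"api": "carry_out", "payload": {
  "commands": [
    [[0, -4.2, -25, 0, 0, 0, 3], [0, -4.2, -25, 0, 0, 0, 3], [0, -4.2, -25, 0, 0, 0, 3]]
  ]
}}

```text
time: 29.9
tool_pos: [408.1, -339.2, 287.0]
tcp_rot: [-179.9, -0.1, 76.0]
ft_force: [-0.2, 0.7, -1.4]
finger_gap: 13.3
```

```bash
python3 - <<'E'
from h import *
st(); go((432.1,-366.6,200),76)
E
```

```text
t29.90 [ 408.07 -339.23  286.97] [-1.7995e+02 -5.0000e-02  7.5960e+01] F [-0.21  0.74 -1.41] M [-0.052 -0.007  0.023] gap 13.3 j [-45.3  -4.   93.1   0.   90.9 -31.2]
shift [-20.8  30.   86.9] turn [-0.05 -0.05 -0.04]
```

>>> {"api": "carry_out", "payload": {
  "commands": [
    [[0, -10, 15, 0, 0, 0, 0], [0, -20.8, 30, 0, 0, 0, 0], [0, -20.8, 30, 10, 0, 0, 0], [0, -20.8, 30, 20, 0, 0, 0], [0, -20.8, 30, 20, 0, 0, 0]]
  ]
}}

```text
time: 30.52
tool_pos: [431.3, -366.0, 266.2]
tcp_rot: [-179.8, -0.1, 75.9]
ft_force: [0.2, 1.1, -1.8]
finger_gap: 13.2
```

```bash
python3 - <<'E'
from h import *
st(); go((432.1,-366.6,130),76)
E
```

```text
t30.52 [ 431.34 -365.95  266.16] [-1.7984e+02 -1.0000e-01  7.5950e+01] F [ 0.24  1.05 -1.85] M [ 0.004 -0.07  -0.06 ] gap 13.2 j [-45.5   2.   89.4   0.   88.8 -31.5]
shift [ -0.7   1.3 136.2] turn [-0.16 -0.1  -0.05]
```

>>> {"api": "carry_out", "payload": {
  "commands": [
    [[0, -0.5, 0.7, 20, 0, 0, 0], [0, -0.5, 0.7, 50, 0, 0, 0], [0, -0.5, 0.7, 80, 0, 0, 0], [0, -0.5, 0.7, 110, 0, 0, 0], [0, -0.5, 0.7, 120, 0, 0, 0]]
  ]
}}

```text
time: 31.15
tool_pos: [431.2, -366.4, 144.9]
tcp_rot: [-179.8, -0.1, 75.9]
ft_force: [-0.1, -0.5, -1.8]
finger_gap: 13.1
```

>>> {"api": "carry_out", "payload": {
  "commands": [
    [[0, 0, 0, 5, 0, 0, 0], [0, 0, 0, 10, 0, 0, 0], [0, 0, 0, 15, 0, 0, 0], [0, 0, 0, 18, 0, 0, 0], [0, 0, 0, 18, 0, 0, 0]]
  ]
}}

```text
time: 31.78
tool_pos: [432.6, -367.8, 130.0]
tcp_rot: [-180.0, -0.0, 75.9]
ft_force: [1.1, -0.2, -2.5]
finger_gap: 13.2
```

```bash
python3 - <<'E'
from h import *
st(); go((432.1,-366.6,122.4),76)
E
```

```text
t31.77 [ 432.56 -367.8   130.03] [-1.7999e+02 -1.0000e-02  7.5910e+01] F [ 1.1  -0.21 -2.52] M [ 0.035 -0.018 -0.001] gap 13.2 j [-45.5   7.6  98.    0.   74.4 -31.5]
shift [ 1.  -0.7  7.6] turn [-0.01 -0.01 -0.09]
```

>>> {"api": "carry_out", "payload": {
  "commands": [
    [[0, 0.5, -0.3, 2, 0, 0, 0], [0, 1, -0.6, 4, 0, 0, 0], [0, 1, -0.6, 6, 0, 0, 0], [0, 1, -0.6, 6.5, 0, 0, 0], [0, 1, -0.6, 6.5, 0, 0, 0]]
  ]
}}

```text
time: 32.4
tool_pos: [432.3, -366.7, 123.6]
tcp_rot: [-180.0, -0.0, 75.9]
ft_force: [0.1, -0.1, -2.2]
finger_gap: 13.1
```

>>> {"api": "carry_out", "payload": {
  "commands": [
    [[0, 0, 0, 0.5, 0, 0, 0], [0, 0, 0, 1, 0, 0, 0], [0, 0, 0, 1, 0, 0, 0]]
  ]
}}

```text
time: 32.78
tool_pos: [432.2, -366.7, 122.5]
tcp_rot: [-180.0, -0.0, 75.9]
ft_force: [0.1, -0.4, -2.1]
finger_gap: 13.1
```

```bash
python3 - <<'E'
from h import *
st()
E
```

```text
t32.77 [ 432.25 -366.7   122.55] [-180.     -0.     75.91] F [ 0.11 -0.41 -2.15] M [-0.039  0.02   0.033] gap 13.1 j [-45.5   7.9  98.4   0.   73.6 -31.4]
```

>>> {"api": "carry_out", "payload": {
  "commands": [
    [[0, 0, 0, 0.5, 0, 0, 0], [0, 0, 0, 0.5, 0, 0, 0], [0, 0, 0, 0.5, 0, 0, 0]]
  ]
}}

```text
time: 33.15
tool_pos: [432.3, -366.8, 122.4]
tcp_rot: [180.0, 0.0, 75.9]
ft_force: [-2.1, 1.5, 1.9]
finger_gap: 13.2
```

>>> {"api": "carry_out", "payload": {
  "commands": [
    [[0, 0, 0, 0.5, 0, 0, 0], [0, 0, 0, 0.5, 0, 0, 0], [0, 0, 0, 0.5, 0, 0, 0]]
  ]
}}

```text
time: 33.52
tool_pos: [432.4, -366.8, 122.4]
tcp_rot: [180.0, 0.0, 75.9]
ft_force: [-3.7, 3.0, 7.7]
finger_gap: 13.1
```

Seated on the forks. I'll open and rise.

>>> {"api": "carry_out", "payload": {
  "commands": [
    [[30, 0, 0, -0.6, 0, 0, 0], [60, 0, 0, -0.6, 0, 0, 0], [85, 0, 0, -0.6, 0, 0, 0], [85, 0, 0, -0.6, 0, 0, 0], [85, 0, 0, -0.6, 0, 0, 0]]
  ]
}}

```text
time: 34.15
tool_pos: [432.2, -366.7, 122.1]
tcp_rot: [-180.0, -0.0, 75.9]
ft_force: [0.2, -0.2, -0.2]
finger_gap: 84.9
```

>>> {"api": "carry_out", "payload": {
  "commands": [
    [[85, 0, 0, -0.6, 0, 0, 0], [85, 0, 0, -5, 0, 0, 0], [85, 0, 0, -25, 0, 0, 0], [85, 0, 0, -60, 0, 0, 0], [85, 0, 0, -100, 0, 0, 0]]
  ]
}}

```text
time: 34.78
tool_pos: [432.2, -366.6, 224.4]
tcp_rot: [180.0, 0.0, 75.9]
ft_force: [0.1, -0.3, 0.4]
finger_gap: 84.8
```

>>> {"api": "carry_out", "payload": {
  "commands": [
    [[85, -40, -40, -30, 0, 0, 0], [85, -80, -80, -60, 0, 0, 0], [85, -120, -120, -60, 0, 0, 0], [85, -150, -160, -60, 0, 0, 0], [85, -150, -160, -60, 0, 0, 0]]
  ]
}}

```text
time: 35.4
tool_pos: [237.7, -474.8, 284.1]
tcp_rot: [180.0, 0.1, 75.6]
ft_force: [-0.2, 0.3, 0.0]
finger_gap: 85.2
```

```bash
python3 - <<'E'
from h import *
st()
b=viewer.snapshot("scene")[:,:,::-1]; a=viewer.snapshot("top")[:,:,::-1]
cv2.imwrite("pics/end.png",np.vstack([cv2.resize(b[95:225,315:450],(500,480),interpolation=2)[:,:400].copy()*0+cv2.resize(b[95:225,315:450],(400,480),interpolation=2)]) if 0 else np.hstack([cv2.resize(b[100:230,320:450],(400,400),interpolation=2),cv2.resize(a[180:280,310:460],(400,267),interpolation=2) if 0 else cv2.resize(a[170:290,320:440],(400,400),interpolation=2)]))
cv2.imwrite("pics/endtop.png",a)
h=cv2.cvtColor(a,cv2.COLOR_BGR2HSV); m=np.zeros(h.shape[:2],np.uint8); s=np.s_[185:255,305:385]
m[s]=((h[:,:,2]>165)&(h[:,:,1]<40))[s]*255; m=cv2.morphologyEx(m,cv2.MORPH_OPEN,np.ones((3,3)))
q=cv2.convexHull(max(cv2.findContours(m,0,1)[0],key=cv2.contourArea))[:,0]
P=np.array([onz("top",p,79)[:2] for p in q]).astype(np.float32); print("lid",cv2.minEnclosingCircle(P))
E
```

```text
t35.40 [ 237.67 -474.83  284.14] [1.7997e+02 1.3000e-01 7.5640e+01] F [-0.24  0.32  0.04] M [ 0.014 -0.026  0.017] gap 85.2 j [-68.9  -4.1  93.5  -0.   90.4 -54.6]
lid ((491.79193115234375, -86.29177856445312), 89.8907699584961)
```

View pics/end.png

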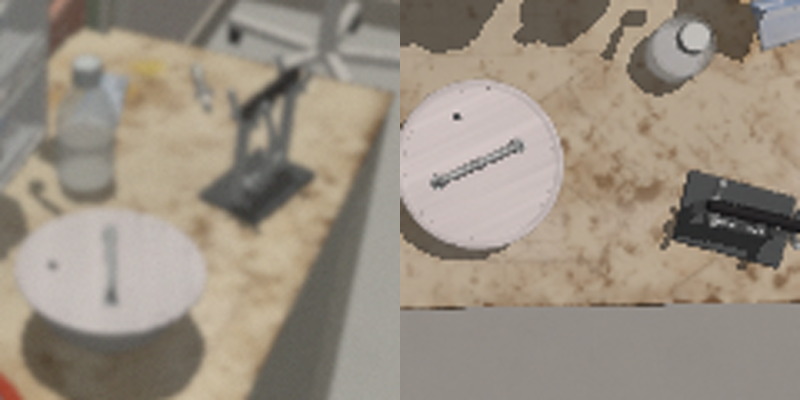

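The lid lies flat, loop up, on the bowl (measured (491.8,-86.3) against the bowl at (493,-87.6)). The lifter hangs upright in both forks and the gripper is clear. I'll hand in.

```bash
python3 -c "
from bench import r
print(r.hand_in())"
```

```text
the job is handed in; nothing more can be done
None
```

The lid is off the steriliser and on the bowl, the lifter is back in its stand, and I handed the job in at about 35 s of the 72 s. No verdict was reported.

- **Unlocking:** I hooked the lifter under the loop and turned the lid anticlockwise. The torque then rose by 0.09 N m per degree, which matches the rubber stop. I eased back about 4° to where the stop was first met. The lid came out at a steady load of about 4 N.
- **Forces:** The highest upward load I read on the lid was about 5.5 N, and the highest torque about 0.41 N m. I had no direct reading of the hook contact forces.
- **Lid at the end:** The top view puts the lid about 2 mm from where the bowl's centre was at the start; I did not measure the bowl again with the lid on. It looks level with the loop up. An earlier check from the other camera differed from this by about 3 mm, which is close to the calibration error.
- **Lifter at the end:** It looks upright in both forks. I felt it seat at the same height at which I picked it up.
- **Clear of the scene:** The gripper is open and well clear. Its force reads about zero.
- **Not checked:** I did not measure the bystanders' positions before and after. I only saw that the saline bottle looked undisturbed in the last picture.

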